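Close the split coil housing over its coil and hold it shut

ROBOT

A 7-joint arm with a two-finger parallel gripper is mounted at the origin on a cart in front of the work surface, level with it; the furniture and walls round the work are solid. World frame = base frame: x ahead of the robot, y to its left, z up, the work surface at z = 0. Lengths are in m, angles in rad, forces in N, time in s.
With the tool pointing down it reaches from about 0.35 to 0.9 m from the base axis. Payload 8.1 kg.
Tool frame: the origin (TCP) lies at the very end of the fingers, on their centre line; the grasp point (between the pads) lies 19 mm behind it; z points along the fingers, y is the line along which they close (so a half turn about z gives the same grasp; the last joint's range is limited). The gripper opens to 85 mm and grips with 20 to 120 N. Pads are 22 mm wide; open, the fingers measure 114 mm over their backs; the gripper's body (76 mm by 85 mm) begins 54 mm behind the grasp point. The pads swing forward as they close: fully open they stand 13 mm farther back than shut.
Start: joints at [-1.323, 0.434, 0.025, 1.573, -0.012, 1.134, -0.075], TCP at [0.215, 0.587, 0.231] pointing down, gripper open.
Joint ranges: [-2.62, 2.62], [-0.44, 2.09], [-1.27, 1.32], [0.08, 2.57], [-1.32, 4.46], [0.12, 2], [-2.74, 2.74]. Speed limits (rad/s): [2.22, 2.22, 3.01, 3.01, 3.14, 3.14, 3.14].

INTERFACE

Orientations are given as a 3x3 rotation matrix whose columns are the frame's x, y, z axes.
In Python, from station import readout, capture, calibration, env gives the robot as it stands. The module is installed in compiled form; this text tells all that it offers.
- The arm moves only by the tool drive_tool, never from a script. Its argument "motion" is one flat list of numbers, 7 for each row, row after row: the gripper's target within -1 to 1 (shut at 1, half-way at 0, fully open at -1), then the shift along the world's x, y, z scaled (see below), then the turn, a rotation vector about the world's x, y, z scaled (see below). A call has 1 to 10 rows; each row is the pose to reach, as a shift and turn from the pose commanded when the call began; what a row does not reach only later rows make up. The controller multiplies each number of a shift by 1 m and each number of a turn by 60 degrees. A row lasts 1/8 s, in which the tool goes at most 62.5 mm and 10.7 degrees, less where a joint would pass 70% of its speed; a pose out of reach is approached as far as the arm can. A call with a number of a shift or a turn outside -1 to 1 is refused whole. A call with a gripper value outside its range is refused whole. The fingers move at their own pace and stop on an object; "newtons" is the grip in N (left out, the last holds). Time passes only in rows, so rows that repeat a pose let the fingers close. It gives the time, the measured TCP pose, the force, the opening and the grip force at its end, in the units of the state.
- readout.read_state(): the state, without advancing time (a new reading comes with each control period).
- capture(name): name is "scene" or "side" or "wrist"; returns the picture (420x560x3 uint8, red, green, blue); there is no depth.
- calibration(name): a dict with "mtx" (3x3 intrinsics, pixels), "k1" (the pictures are not rectified: a ray, as slopes to the right and down, at radius r is drawn at 1 + k1 r^2 times it, then the intrinsics apply), "R" (3x3) and "t" (3): a world point X has camera coordinates R X + t. Camera axes: x right, y down, z forward; pixel columns grow to the right and rows downward; lengths in m; the calibration is good to about 2 mm. A picture is of the moment at which its call begins: read the wrist's pose just before it. calibration takes no time and is no camera call; for the wrist camera it gives the pose at the moment of the call.
- env.hand_in(): hands the job in; it is judged then, once.
The state is a dict: "time": time; "joint_pos": joint angles; "joint_vel": joint speeds; "joint_efforts": joint torques, N m; "tool_pos": TCP position; "ee_rot": TCP orientation; "contact_force": force on the tool from outside, world axes, zero at the start; "ft_torque": the same for the moment, N m; "grip_width": finger opening in m; "grip_force": force on a finger pad.
Only numpy, scipy, OpenCV 4.12 (cv2) and the standard library are available. Lean on these libraries where they do the work, as an engineer would, in place of code of your own. Each camera call takes 0.05 s, during which the arm holds its last target. There are 200 camera calls.

TASK

Slide the smaller of the two wound coils up off its spindle, set it down flat over the short spigot in the middle of the lower half of the split aluminium housing and let go of it. Then put the upper half over it, on the two dowels, press the halves fully together against their springs, and finish while still holding the pair pressed shut. Leave the larger coil and the other things on the desk where they are.

Things in the scene. Friction and masses are not known exactly. Their poses are not given: they have to be found in the camera images.
- lower_half: Lower half of the split housing, fixed to the desk: a plain aluminium plate 130 x 60 x 14 mm (x, y, z) with a round seat and spigot in its middle and two equal steel dowels on its long axis at x = +48 and -48 mm. Origin: centre of its underside, on the desk; x along its length through both dowels, z up.
- dowel_a (a point): Tip of the dowel at x = -48 mm of the lower half. Each dowel is 8 mm in diameter and reaches 17 mm above the plate (31 mm above the desk), tapered to 3 mm in diameter over its top 5 mm.
- dowel_b (a point): Tip of the other, equal dowel, at x = +48 mm.
- collar_a (a joint): Spring-loaded dark collar, 15 mm in diameter, round the foot of dowel a; a like one is round dowel b. Value: m pushed down; 0 = standing 5 mm above the plate, 0.005 = level with it. The two together begin to yield at 4 N and take 9 N to push level; let go, they lift the upper half 5 mm off the plate again.
- seat (a point): Centre of the top of the round seat (28 mm in diameter, 6 mm above the plate, 20 mm above the desk), where the underside of the coil comes to lie; axes as the lower half. On it stands the steel spigot, 14 mm in diameter, 9 mm high, tapered over its top 4 mm.
- joint_face (a point): Centre of the top face of the lower half's plate, 14 mm above the desk, where the underside of the upper half comes to lie when closed; axes as the lower half.
- upper_half: Upper half, loose, about 0.18 kg, standing open side down: an aluminium cap 58 x 56 x 32 mm (x, y, z) with a 50 x 49 mm cavity 27 mm deep below, and at each end an ear 10 mm thick, 36 mm wide (125 mm over the ears) with a 10 mm through hole at x = +48 and -48 mm; either way round fits. Origin: centre of its underside; x through both holes, z up. Grip across the 56 mm flat sides.
- small_coil: The smaller coil, loose, about 0.06 kg: a copper winding between two black flanges, 42 mm outside diameter, 18 mm high, 18 mm bore. Origin: centre of its underside; z up along the bore. It starts on a spindle stand, its underside 60 mm above the desk.
- large_coil: The larger coil, same make, 60 mm outside diameter, 18 mm high, 18 mm bore, on the other spindle stand; it does not fit in the housing and stays where it is. Origin: centre of its underside.
- stand_small: Fixed dark steel stand that carries the smaller coil: round foot 76 mm in diameter and 10 to 14 mm high, column 24 mm in diameter up to a shoulder 60 mm above the desk (the coil rests on it), then a bare spindle 12 mm in diameter up to 95 mm, tapered over its top 5 mm. Origin: centre of its underside; z up.
- stand_large: The same kind of stand, carrying the larger coil. The two stands change places between starts. Origin: centre of its underside.
- marker: Black marker pen, 135 x 14 x 17 mm, lying on the desk; a bystander. Origin: centre of its underside, x along it.
- side_cutters: Side cutters, 131 x 43 x 10 mm, lying on the desk; a bystander. Origin: centre of the underside.
- hex_keys: Folding hex key set, 82 x 20 x 20 mm, lying on the desk; a bystander. Origin: centre of the underside.
- atten_10: Metal attenuator barrel, 72 x 21 x 19 mm, lying on the desk; a bystander. Origin: centre of the underside.
- fuse_box: Small carton, 36 x 50 x 28 mm; a bystander. Origin: centre of the underside.
There are look-alikes about, which are no part of the job. What is shaped like the small_coil but green is not meant.

How it is judged:
By the outcome, as a careful person would: the job done as asked, in the order asked, and still so for the second after the job is handed in, while the arm keeps its last pose, push and grip.
It also fails if it takes over 58 s, if anything falls off the work surface, if the arm or the gripper's body presses on something with over 40 N, if the wrist force passes 120 N, or if a joint passes its speed limit or range.

## Working session

There is one attempt and no reset: what is moved stays moved. The work goes in short steps, Python scripts to look and compute and a tool call to move; the robot and the scene stay as the last step left them, time stands still between calls to the robot, and variables do not carry over. Pictures are saved under pics/ and viewed, at most 10 in all, crops included, and the job is handed in when it is done.

Besides the shell and the picture viewer there is one more tool, called after "Call:" by a JSON object that holds its "api" and its "payload", one argument or row to a line. drive_tool: Moves the arm, as the interface text tells. Shifts and turns lie within -1 to 1; 1 stands for 1 m of shift or 60 degrees of turn. Its arguments: {"type":"object","properties":{"motion":{"type":"array","items":{"type":"number","minimum":-1,"maximum":1}},"newtons":{"type":"number"}},"required":["motion"]}

```bash
mkdir -p pics
cat > h.py <<'E'
import numpy as np, cv2
from station import readout, capture, calibration, env
def snap(name,fn=None):
    c=calibration(name); im=capture(name)
    if fn: cv2.imwrite('pics/'+fn,im[:,:,::-1])
    return im,c
def ray(c,u,v):
    m=np.array(c['mtx']);k=c['k1']
    d=np.array([(u-m[0,2])/m[0,0],(v-m[1,2])/m[1,1]]);p=d.copy()
    for _ in range(20): p=d/(1+k*(p@p))
    R=np.array(c['R']);t=np.array(c['t'])
    return -R.T@t, R.T@np.array([p[0],p[1],1.])
def onplane(c,u,v,z):
    o,d=ray(c,u,v); return o+d*(z-o[2])/d[2]
def proj(c,X):
    x=np.array(c['R'])@np.array(X)+np.array(c['t']);p=x[:2]/x[2];p=p*(1+c['k1']*(p@p))
    m=np.array(c['mtx']);return np.array([m[0,0]*p[0]+m[0,2],m[1,1]*p[1]+m[1,2]])
def tri(c1,p1,c2,p2):
    o1,d1=ray(c1,*p1);o2,d2=ray(c2,*p2)
    s=np.linalg.lstsq(np.stack([d1,-d2],1),o2-o1,rcond=None)[0]
    a=o1+s[0]*d1;b=o2+s[1]*d2;return (a+b)/2,np.linalg.norm(a-b)
E
python3 - <<'E'
from h import *
print(readout.read_state())
a,c=snap('scene','scene0.png');b,d=snap('side','side0.png')
for c in(c,d): print(c['mtx'],c['k1'],-np.array(c['R']).T@c['t'],np.array(c['R'])[2])
E
```

```text
{'time': 0.0, 'joint_pos': array([-1.32261987,  0.43526606,  0.02497596,  1.57409793, -0.01161015,
        1.13399978, -0.07508352]), 'joint_vel': array([ 9.93485367e-04,  1.42090709e-03, -4.17334525e-04, -3.85779583e-06,
        2.10303482e-03, -1.29244585e-04,  2.49585264e-04]), 'joint_efforts': array([ 1.06109263e-03, -6.70462060e+01,  1.02524132e+00, -3.16208732e+01,
        1.55725301e-02,  1.22452044e-02, -1.35829012e-05]), 'tool_pos': array([0.21464426, 0.58644459, 0.23049892]), 'ee_rot': array([[-9.39085476e-01,  3.43683412e-01, -4.25157467e-04],
       [ 3.43683647e-01,  9.39084175e-01, -1.56940408e-03],
       [-1.40119499e-04, -1.61992424e-03, -9.99998678e-01]]), 'contact_force': array([0.74863103, 0.53049396, 0.85568502]), 'ft_torque': array([ 0.00143214,  0.01000943, -0.05484102]), 'grip_force': 0.0, 'grip_width': 0.08511321436400593}
[[398.92150975   0.         274.42035213]
 [  0.         398.92150975 209.18567693]
 [  0.           0.           1.        ]] -0.03586688110044064 [-0.04740106 -0.41610346  0.84473316] [ 0.55087846  0.46661113 -0.69195879]
[[386.62083254   0.         274.11298174]
 [  0.         386.62083254 212.39101895]
 [  0.           0.           1.        ]] -0.07657408924782104 [0.14379856 0.96226699 0.67089706] [ 0.38003806 -0.76543458 -0.51930818]
```

View pics/scene0.png

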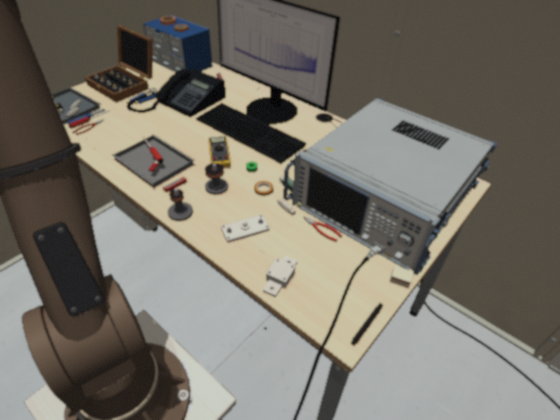

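View pics/side0.png

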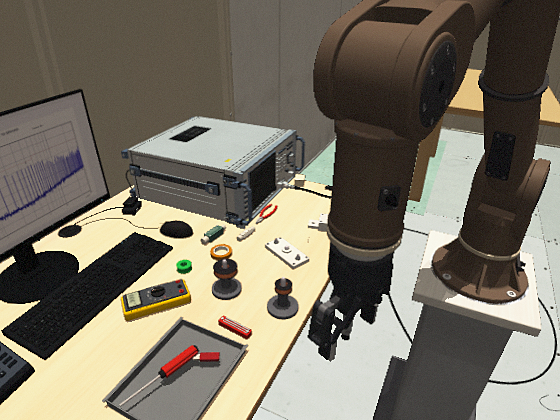

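The scene picture shows a stand with a small coil at about (177,195) and a stand with a larger coil at (214,171). It also shows a green ring at (252,166), a copper ring on the desk at (263,187), the lower half at (245,228) and the upper half at (281,272). In the side picture the coils are at (282,287) and (226,268).
Things that could be mistaken for the small coil: the stand coil at (177,195), the stand coil at (214,171), the green ring at (252,166) and the copper ring at (263,187). I'm choosing (177,195) and will check it in a close crop.

Run:
```python
from h import *
a,c=snap('scene');b,d=snap('side')
A=cv2.resize(a[150:300,150:310],None,fx=3.5,fy=3.5,interpolation=cv2.INTER_CUBIC)[:525]
B=cv2.resize(b[200:325,200:345],None,fx=4,fy=4,interpolation=cv2.INTER_CUBIC)
cv2.imwrite('pics/crop1.png',cv2.resize(np.hstack([A,np.zeros((525,4,3),np.uint8),cv2.resize(B,(609,525))]),(800,358))[:,:,::-1])
print(tri(c,(177,190),d,(282,282)),tri(c,(214,165),d,(226,261)))
for p in [(180,211),(216,185)]: print(p,onplane(c,*p,.012))
for p in [(283,305),(227,288)]: print(p,onplane(d,*p,.012))
for n,p in dict(lower=(245,228),upper=(281,270)).items(): print(n,onplane(c,*p,.02))
for n,p in dict(lower=(287,251)).items(): print(n,onplane(d,*p,.02))
```

```text
(array([0.42603325, 0.35755335, 0.08269108]), np.float64(0.005377062755981841)) (array([0.57330376, 0.35872282, 0.0905805 ]), np.float64(0.002621746485316456))
(180, 211) [0.41907272 0.34855984 0.012     ]
(216, 185) [0.57316769 0.3578761  0.012     ]
(283, 305) [0.41962067 0.35874488 0.012     ]
(227, 288) [0.56941163 0.3681374  0.012     ]
lower [0.49465138 0.15074763 0.02      ]
upper [ 0.4503212  -0.02221106  0.02      ]
lower [0.4957336  0.17229141 0.02      ]
```

View pics/crop1.png

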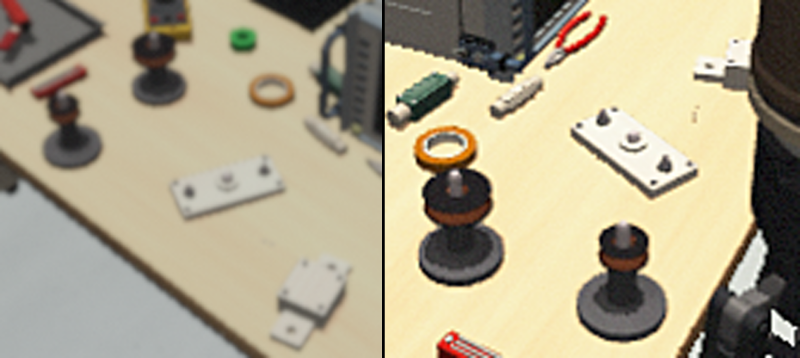

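The crop confirms it: the coil nearest the robot, at scene (177,195), is the smaller one. The one at (214,171) is larger, and the loose rings are look-alikes. I'll go above the small coil.

Call:
{"api": "drive_tool", "payload": {
  "motion": [-1, 0.035, -0.04, 0, 0, 0, 0, -1, 0.07, -0.08, 0, 0, 0, 0, -1, 0.105, -0.12, 0, 0, 0, 0, -1, 0.14, -0.16, 0, 0, 0, 0, -1, 0.175, -0.2, 0, 0, 0, 0, -1, 0.206, -0.23, 0, 0, 0, 0, -1, 0.206, -0.23, 0, 0, 0, 0, -1, 0.206, -0.23, 0, 0, 0, 0]
}}

```text
time: 1.2
tool_pos: [0.4203, 0.3574, 0.2312]
ee_rot: [[-0.939, 0.344, -0.001], [0.344, 0.939, 0.0], [0.001, 0.0, -1.0]]
contact_force: [-0.0, 0.8, -0.2]
grip_width: 0.0853
grip_force: 0.0
```

Run:
```python
from h import *
s=readout.read_state();print(s['tool_pos'],s['ee_rot'],s['joint_pos'])
w,c=snap('wrist','w1.png');print(-np.array(c['R']).T@c['t'],np.array(c['R']))
print(proj(c,[.422,.355,.095]),proj(c,[.422,.355,.0]))
a,c=snap('scene')
p=[onplane(c,u,v,.031) for u,v in [(229.2,229.6),(261,220.4)]];print(p,np.linalg.norm(p[0]-p[1]))
```

```text
[0.42026619 0.35740685 0.23122149] [[-9.39137803e-01  3.43540170e-01 -5.81894406e-04]
 [ 3.43540036e-01  9.39137978e-01  3.20636230e-04]
 [ 6.56630561e-04  1.01217580e-04 -9.99999779e-01]] [-0.88810973  0.31451503  0.1135666   1.76074389 -0.04072927  1.06876825
  0.45965693]
[0.34529776 0.38428969 0.37447534] [[ 3.43265513e-01  9.39238397e-01  1.43468565e-04]
 [ 8.93825286e-01 -3.26715199e-01  3.07137650e-01]
 [ 2.88522348e-01 -1.05301527e-01 -9.51665090e-01]]
[278.48579473 204.68832581] [278.83112582 179.41614701]
[array([0.45332142, 0.17143076, 0.031     ]), array([0.53966388, 0.13035502, 0.031     ])] 0.0956150394481093
```

View pics/w1.png

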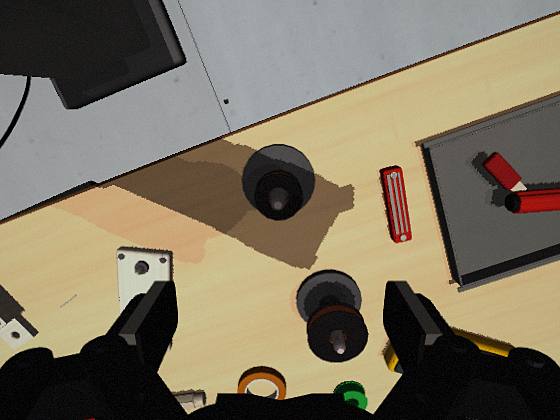

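The wrist picture shows the coil's top flange centred near (278,195), the spindle tip near (278,204) and the round foot near (279,178).

Run:
```python
from h import *
w,c=snap('wrist')
g=cv2.cvtColor(w,cv2.COLOR_RGB2GRAY)
m=(g[160:230,235:325]<38).astype(np.uint8)
k=cv2.connectedComponentsWithStats(m)
print(k[2][1:],k[3][1:]+[235,160])
for l in range(m.shape[0]): 
    if l%2==0: print(''.join('#' if x else '.' for x in m[l]))
for p,z in [((278,204),.095),((278.5,195),.078),((279,179),.012)]: print(onplane(c,*p,z))
```

```text
[[   7    0   72   61 3097]] [[276.09654504 187.47433   ]]
..............####.####.##...#####.########..#............................................
.............###.#.#######.######.#.#.....##########......................................
............######.#######..###..##.###.####.####...###...................................
...........##################################.#..###.#..####..##..........................
..........#####################################.##.###.##.##.########.....................
.........######.#################################.##.########..###########................
........############################################################.#######..............
........##################################################.#.#################............
.......#######################################################.###.###########............
.......########################################################.###.###########...........
.......########################################################.###.###########...........
.......#################################
[... 1548 characters left out ...]
#################................................
................................######################....................................
......................................###########.........................................
..........................................................................................
..........................................................................................
..........................................................................................
..........................................................................................
[0.42072137 0.35556706 0.095     ]
[0.41800838 0.35691763 0.078     ]
[0.41858755 0.35698558 0.012     ]
```

Call:
{"api": "drive_tool", "payload": {
  "motion": [-1, -0.001, -0.001, -0.05, 0, 0, -0.088, -1, -0.001, -0.001, -0.1, 0, 0, -0.088, -1, -0.001, -0.001, -0.15, 0, 0, -0.088, -1, -0.001, -0.001, -0.174, 0, 0, -0.088, -1, -0.001, -0.001, -0.174, 0, 0, -0.088, 0.6, -0.001, -0.001, -0.174, 0, 0, -0.088, 0.6, -0.001, -0.001, -0.174, 0, 0, -0.088, 0.6, -0.001, -0.001, -0.174, 0, 0, -0.088, 0.6, -0.001, -0.001, -0.174, 0, 0, -0.088, 0.6, -0.001, -0.001, -0.174, 0, 0, -0.088],
  "newtons": 30
}}

```text
time: 2.6
tool_pos: [0.4203, 0.3567, 0.0588]
ee_rot: [[-0.904, 0.429, 0.001], [0.429, 0.903, 0.002], [-0.001, 0.002, -1.0]]
contact_force: [-0.9, -0.1, 6.9]
grip_width: 0.0414
grip_force: 29.4
```

Run:
```python
from h import *
s=readout.read_state();print(s['tool_pos'],s['grip_width'],s['grip_force'],s['contact_force'],s['joint_pos'])
w,c=snap('wrist','w2.png');b,d=snap('side')
print(proj(d,s['tool_pos']))
u,v=proj(d,s['tool_pos']).astype(int)
B=cv2.resize(b[v-70:v+40,u-60:u+60],(400,367),interpolation=cv2.INTER_CUBIC)
cv2.imwrite('pics/w2c.png',np.hstack([cv2.resize(w,(400,300)),B[:300]])[:,:,::-1])
```

```text
[0.42033195 0.35670207 0.0587599 ] 0.041436658514883457 29.378364980220795 [-0.85932799 -0.06152168  6.93721019] [-0.87452689  0.52074849  0.10180975  1.94275845 -0.08103328  0.67954506
  0.40469745]
[283.38429378 289.6169306 ]
```

View pics/w2c.png

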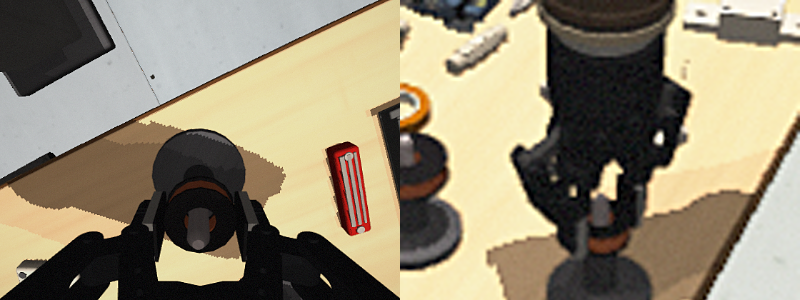

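The coil is gripped: opening 41 mm, and the wrist view shows it centred on the spindle between the pads. I'll lift it and move it over the lower half.

Call:
{"api": "drive_tool", "payload": {
  "motion": [0.6, 0, 0, 0.02, 0, 0, 0, 0.6, 0, 0, 0.06, 0, 0, 0, 0.6, 0, 0, 0.1, 0, 0, 0, 0.6, 0.008, -0.02, 0.11, 0, 0, 0, 0.6, 0.023, -0.06, 0.11, 0, 0, 0, 0.6, 0.038, -0.105, 0.11, 0, 0, 0, 0.6, 0.055, -0.15, 0.11, 0, 0, 0, 0.6, 0.07, -0.19, 0.11, 0, 0, 0, 0.6, 0.076, -0.206, 0.11, 0, 0, 0, 0.6, 0.076, -0.206, 0.11, 0, 0, 0]
}}

```text
time: 3.95
tool_pos: [0.4959, 0.1485, 0.1671]
ee_rot: [[-0.902, 0.431, -0.0], [0.431, 0.902, -0.0], [0.0, -0.0, -1.0]]
contact_force: [0.1, 0.9, -0.5]
grip_width: 0.0413
grip_force: 30.5
```

Run:
```python
from h import *
s=readout.read_state();print(s['tool_pos'],s['grip_width'],s['grip_force'],s['contact_force'],s['joint_pos'],s['ee_rot'][:,1])
w,c=snap('wrist','w3.png');b,d=snap('side','s3.png')
for q in [(.4533,.1714,.031),(.5397,.1303,.031)]:print(proj(c,q),proj(d,q))
print(c['R'],-np.array(c['R']).T@c['t'])
```

```text
[0.49588484 0.14850036 0.16713836] 0.041299569862794254 30.525403171777725 [ 0.14869683  0.86833368 -0.4647046 ] [-0.54374934  0.32856804  0.1917217   1.92635603 -0.07875897  0.89415396
  0.81228569] [ 4.31232795e-01  9.02240625e-01 -3.61577277e-04]
[283.81299057 141.06498538] [301.30718729 251.77820664]
[283.61758661 255.55987015] [279.38388848 236.02798995]
[[ 4.30921625e-01  9.02389292e-01 -3.44092117e-04]
 [ 8.58688992e-01 -4.09935959e-01  3.07580436e-01]
 [ 2.77416237e-01 -1.32838530e-01 -9.51522021e-01]] [0.42373727 0.18238405 0.31035138]
```

View pics/w3.png

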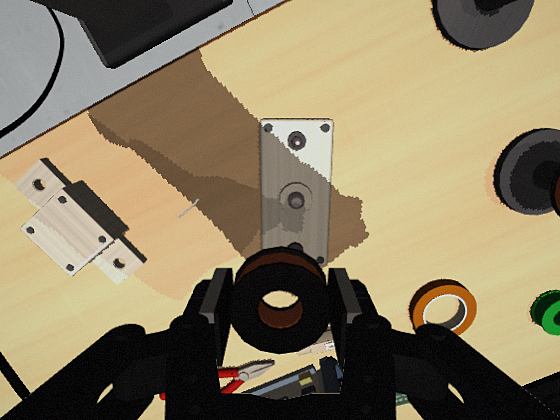

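The wrist picture shows the held coil at (280,290). The lower half has dowel a near (297,143), the spigot near (296,200) and dowel b near (295,250). The upper half is at left, with holes at (40,184) and (119,263). I'll refine the pixels numerically.

Run:
```python
from h import *
w=cv2.imread('pics/w3.png');g=cv2.cvtColor(w,cv2.COLOR_BGR2GRAY)
def show(r0,r1,c0,c1):
    print(r0,c0)
    for r in range(r0,r1): print(r,''.join(' .:-=+*#%@'[min(9,int(x)//26)] for x in g[r,c0:c1]))
show(128,158,280,316);show(180,222,274,320);show(236,256,278,314)
show(172,196,26,54);show(250,276,104,134)
```

```text
128 280
128 %%%%%%%%%%%%%%%%%%%%%%%%%%%%%%%%%%%%
129 %%%%%%%%%%%%%%%%%%%%%%%%%%%%%%%%%%%%
130 %%%%%%%%%%%%%%%%%%%%%%%%%%%%%%%%%%%%
131 %%%%%%%%%%%%%#--:.:#%%%%%%%%%%%%%%%%
132 %%%%%%%%%%%*. .:--:  *@%%%%%%%%%%%%%
133 %%%%%%%%%@*::-------::#%%%%%%%%%%%%%
134 %%%%%%%%%*::---------::#%%%%%%%%%%%%
135 %%%%%%%%#:.-----------:.*%%%%%%%%%%%
136 %%%%%%%%+.----: .:::--::=#%%%%%%%%%%
137 %%%%%%%#=:--:::::::.:--::#%%%%%%%%%%
138 %%%%%%%#:---::::::::::--:=%%%%%%%%%%
139 %%%%%%%*.--::::::---:::-::*%%%%%%%%%
140 %%%%%%%*:--:.:------:::--:#%%%%%%%%%
141 #%%%%%%*:-: .::-+#*-:::-::#%%%%%%%%%
142 ##=#%%%#=:-:.::+%%%*:::-:=#%%%%%%%%%
143 ===*%%%#=:::.:.+%%%*:::::+%%%%%%%%%%
144 =++=#%%#=:--.:::*%#=:::::#%%%%%%%%%%
145 +++=*%%#-::-:.::::::::-:-#%%%%%%%%%%
146 +=+==#%@#-:--:.::::::--:+%%%%%%%%%%%
147 =++==#%%%#=::.:-::::::-+#%%%%%%%%%%%
148 +++=====*%#=-::::::::-#@%%%%%%%%%%%%
149 =++======#@%+-=-::-=+%%%%%%%%%%%%%%%
150 =+++=====*%@##%+-=#@@%%%%%%%%%%%%%%%
151 ++++======#%%%%##@%%%%%%%%%%%%%%%%%%
152 =+========*%%%%%%%%%%%%%%%%%%%%%%%%%
153 +=+====+===#**%%%%%%%%%%%%%%%%%%%%%%
154 +++===========#%%%%%%%
[... 4132 characters left out ...]

256 ##########%%%#################
257 ##########%%##################
258 ########%%#++=+###############
259 %######%%#*-..-###############
260 %#######%*+.. :%##############
261 %%#######-:...:+####*%########
262 %%%######=.....:+#############
263 %%%%%%###+-.....:-=***%#####%%
264 %%%%%%##%=+........:=*#####%%#
265 %%%%%%%#%#--........-#####%%%#
266 %%%%%%%%%%*:-...:..:+#########
267 %%%%%%%%%%%++=::..-+####%#####
268 %%%%%%%%%%%%#*+++++###########
269 %%%%%%%%%%%%%%##**###%########
270 %%%%%%%%%%%%%%%%##############
271 %%%%%%%%%%%%%%%%###%#%########
272 %%%%%%%%%%%%%%%%%%%###########
273 #%%%%%%%%%%%%%%%%%%%##########
274 ##%%%%%%%%%%%%%%%%%%%#########
275 ##%%%%%%%%%%%%%%%%%%%%%%######
```

Run:
```python
from h import *
c=calibration('wrist')
P=lambda u,v,z:onplane(c,u,v,z).round(4)
A=P(297,142.7,.031);print('dowel a',A,'collar',P(296.2,140.3,.019),'spigot',P(296.3,202.3,.029),'seat', P(295,198,.020))
# seat ring predicted pixel extents
S=P(296.3,202.3,.029)
print('a->spigot',np.linalg.norm((A-S)[:2]),np.degrees(np.arctan2(*(S-A)[[1,0]])))
S2=P(296.3,202.3,.029);
for ctr in [S2]:
  print('ring px',[proj(c,[ctr[0]+.014*np.cos(t),ctr[1]+.014*np.sin(t),.02]).round(1) for t in np.linspace(0,2*np.pi,8,endpoint=False)])
h1=P(38.5,184.5,.010);h2=P(118.5,263,.010)
print(h1,h2,np.linalg.norm(h1-h2),(h1+h2)/2,np.degrees(np.arctan2(*(h2-h1)[[1,0]])))
d=P(297,119,.014);print('near edge',d)
# scene cross-check of the upper half and lower half
```

```text
dowel a [0.458  0.1826 0.031 ] collar [0.4575 0.1827 0.019 ] spigot [0.5016 0.1622 0.029 ] seat [0.5002 0.1621 0.02  ]
a->spigot 0.04813647265847387 -25.074419341815663
ring px [array([302.7, 213.8]), array([311.4, 204.8]), array([311.1, 192.4]), array([301.8, 183.9]), array([288.8, 184.6]), array([280.1, 193.9]), array([280.7, 206.2]), array([290. , 214.4])]
[ 0.3965 -0.0347  0.01  ] [ 0.4897 -0.0119  0.01  ] 0.09594831942248912 [ 0.4431 -0.0233  0.01  ] 13.746580720830345
near edge [0.4431 0.1903 0.014 ]
```

Run:
```python
from h import *
c=calibration('wrist')
w=cv2.imread('pics/w3.png');g=cv2.cvtColor(w,cv2.COLOR_BGR2GRAY)
for r in range(244,362,2): print(r,''.join(' .:-=+*#%@'[min(9,int(x)//16)] for x in g[r,222:340:1]))
T=[.4959,.1485]
for z in (.186,.168): print(proj(c,T+[z]))
print([proj(c,[T[0]+.009*np.cos(t),T[1]+.009*np.sin(t),.186]).round(0) for t in np.linspace(0,6.283,9)])
print([proj(c,[T[0]+.021*np.cos(t),T[1]+.021*np.sin(t),.186]).round(0) for t in np.linspace(0,6.283,9)])
```

```text
244 @@@@@@@@@@*+++++++++++++++++*#**#**#**++*###%%#%##%%%%%%##%%%%%%%##=  ......  -*%#######%#%%%%#########%#++##*#*###**#
246 @@@@@@@@@@@*+++++++++++**##*****#*****+=*#%%%%%%%%%#####*=:.-+***= ..:::::::::. +########%##%############++#**********
248 @@@@@@@@@@@@*=+++++++++*#*******#**#**+++*##*-:.            .         ..:::::::::*%#%###%%##%%##########*++#**********
250 @@@@@@@@@@@@@@#*=+++***#***#****#####*=        .          .      . ...        ...+#%####%%##%###########*++***********
252 @@@@@@@@@@@@@@@@@*++*******#*#*###=:.     ..       . .   ..... .  .   ..    ..   :+###%##%##%#########%#*++***********
254 @@@@@@@@@@@@@@@@@@#******#**#**=.     .. .  .......::::::.:.::.::::.....    .       .+#%%################++#*****#*#*%
256 @@@@@@@@@@@@@@@@@@@%@%*####+..    ..  ..::.:..:.::::..:::..:..::.:.:::.:.::...  ..     .+#%%%#%*+==+*#%#*+*#**##****#@
258 @@@@@@@@@@@@@@@@@@@@@@@*+     .    ...:.:...::.:.:.:...::.:::::::::.:.:.:::..:.....       .+#%#-.::..:*#*+******%@@@@@
260 @@@@@@@@@@@@@@@@@@@@@@@%       ...:::.:.:::....:.:....:.::::....:...:..:.:::::...::.. .  .   .:::::::.*#*+*#***#
[... 5892 characters left out ...]
@@@# @@@: @@@@@.  
358  =@@@@@@@@@@@@@@@@@@@@@@@@@@@@@@@@@@@@@@@@@@@@@@@@@@@@@@@@@@@@@@@@@@@@@@@@@@@@@@@@@@@@@@@@@@@@@@@@@#...::. . .  -@@=  
360 .@@@@@@@@@@@@@@@@@@@@@@@@@@@@@@%@%@=+%@-==--::---:  %@@@@@@@@@@@@@@@@@@@@@@@@@@@@@@@@@@@@@@@@@@@@+...::. . ....    *  
[276.17507919 312.43347994]
[276.56340685 289.66923364]
[array([286., 330.]), array([297., 319.]), array([297., 304.]), array([284., 294.]), array([266., 294.]), array([255., 306.]), array([256., 321.]), array([269., 330.]), array([286., 330.])]
[array([298., 352.]), array([325., 327.]), array([325., 293.]), array([295., 268.]), array([253., 269.]), array([226., 297.]), array([230., 331.]), array([259., 353.]), array([298., 352.])]
```

Call:
{"api": "drive_tool", "payload": {
  "motion": [0.6, 0.004, 0.0105, -0.03, 0, 0, 0, 0.6, 0.004, 0.0105, -0.07, 0, 0, 0, 0.6, 0.004, 0.0105, -0.105, 0, 0, 0, 0.6, 0.004, 0.0105, -0.105, 0, 0, 0, 0.6, 0.004, 0.0105, -0.105, 0, 0, 0]
}}

```text
time: 4.68
tool_pos: [0.5001, 0.1616, 0.0633]
ee_rot: [[-0.904, 0.427, 0.001], [0.427, 0.904, 0.001], [-0.0, 0.001, -1.0]]
contact_force: [0.6, 0.6, -0.3]
grip_width: 0.0416
grip_force: 30.7
```

Run:
```python
from h import *
s=readout.read_state();print(s['tool_pos'],s['grip_width'],s['contact_force'])
w,c=snap('wrist','w4.png');b,d=snap('side','s4.png')
B=cv2.resize(b[205:285,240:340],(400,320),interpolation=cv2.INTER_CUBIC)
cv2.imwrite('pics/w4c.png',np.hstack([w[60:380,180:380],B])[:,:,::-1])
T=list(s['tool_pos'][:2]);z=s['tool_pos'][2]+.0192
print(proj(c,T+[z]),[proj(c,[.458,.1826,.031])],proj(c,[.4565,.1796,.031]))
```

```text
[0.50010722 0.16161205 0.06328486] 0.04163906392294767 [ 0.63423515  0.58417128 -0.31288319]
[281.40991898 309.17242302] [array([283.04223779, 167.57565969])] [276.22304051 167.4263767 ]
```

View pics/w4c.png

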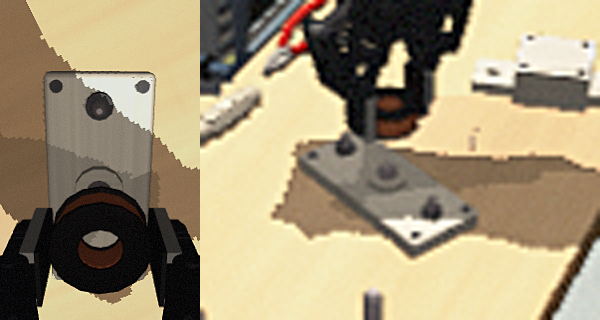

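The crop shows the bore at about (280,310), dowel a at (279,166), and the seat and spigot just peeking out above the coil.

Run:
```python
from h import *
s=readout.read_state();print(s['tool_pos'])
w,c=snap('wrist','w5.png');g=cv2.cvtColor(w,cv2.COLOR_RGB2GRAY)
for r in range(150,186): print(r,''.join(' .:-=+*#%@'[min(9,int(x)//20)] for x in g[r,260:300]))
for r in range(222,256,2): print(r,''.join(' .:-=+*#%@'[min(9,int(x)//20)] for x in g[r,240:320]))
for r in range(286,332,2): print(r,''.join(' .:-=+*#%@'[min(9,int(x)//12)] for x in g[r,250:312]))
T=list(s['tool_pos'][:2]);z=s['tool_pos'][2]+.0192
print(proj(c,T+[z]),onplane(c,281,309,z),onplane(c,279.5,167,.031))
```

```text
[0.5007104  0.16133332 0.06382732]
150 *#************#*=:. .+#+@@@@@@@@@@@@@@@@
151 *********+++-:.   . ..  -*@@@@@@@@@@@@@@
152 **********+-. ..::::-=-:. :@@@@@@@@@@@@@
153 **********= .:::::::-=====:-@@@@@@@@@@@@
154 *********=..:::::.::.-=====:-@@@@@@@@@@@
155 ******#*=..::::::::..-======:.%@@@@@@@@@
156 *******= ..:.::::::::.-======:-@@@@@@@@@
157 ******=:.:::::::..:::.:==-====:+@@@@@@@@
158 *****+-.:.:.:.:...:::..--..-==-=@@@@@@@@
159 *****+-.:::::..:::::::::::.-===-@@@@@@@@
160 ****#+:.:::...::::::::::::..:==:%@@@@@@@
161 ****#+:.:::..::::::::::::::.-==--@@@@@@@
162 ***++-:::::.::::::::::::::::.-==-@@@@@@@
163 ***++-.:::::.:::::::::::::::.-===+@@@@@@
164 ****=:.:.::.::::::::--::::::..-=-=@@@@@@
165 ****+-.:.:..:::::::::::::::::.-==+*@@@@@
166 ***#*=.:::.:::::::----:::::.:..--+*@@@@@
167 *****=..::..::::-=++=-::::::.::.:+*+@@@@
168 *****=:.::..::::=+++++-::::::...=***@@@@
169 *****+:..::.::::=**+*+=::::::::.+#**+@@@
170 ****#*=.:::.::::=+++++=::::::.::+****@@@
171 ****##+...:.::::-+**+=-::::.::.:+******+
172 ******+-..:::::::=++=-:::::..:.-********
173 *******+-::::.::::::::::::
[... 2938 characters left out ...]
314 .  . .   :--::::::::--:--:-::-::-::--::::::-::::---:  . ..    
316    .  .  :---::--:--::::-::::-:-:::::::::-:::::::-:.  .  .  ..
318 ..  .   . :--:-:-::--:-:::--::::::-:----:-::::----.  ..  ...  
320    .   .    -=-::::-::--:--:::-:::-:-:::::::--==: ..  ..  . . 
322  ..     .    :=--:-:--:::::-::-:---::-:::--:==: . . . .   .. .
324   . ..     .     :==-::-:-:---:--:-------==:.         .     .:
326 .... .   . .  .    .:-=+==--=------=++=-:      .. .  .        
328 . .   . . .....    .       .:::...        . .      .  . ..... 
330   .  . .  .  ..   ... .    .          ..     .    .  .   . .  
[281.44753455 309.24449707] [0.50053278 0.16122082 0.08302732] [0.45773922 0.18088841 0.031     ]
```

Run:
```python
from h import *
s=readout.read_state();c=calibration('wrist');print(s['tool_pos'])
a=onplane(c,279.2,169.5,.031);t=np.radians(-25.1)
S=a[:2]+.048*np.array([np.cos(t),np.sin(t)]);print(a,S,S-s['tool_pos'][:2])
# seat ring check: nearest arc apex and its left/right edge
x=np.array([np.cos(t),np.sin(t)])
print(proj(c,[*(S-.014*x),.02]), 'seen (279,226)')
y=np.array([-x[1],x[0]]);print(proj(c,[*(S+.014*y),.02]),proj(c,[*(S-.014*y),.02]),'cols seen 254.5,302 @248')
```

```text
[0.50069656 0.16113867 0.06377421]
[0.45878592 0.18005747 0.031     ] [0.50225322 0.1596959 ] [ 0.00155666 -0.00144277]
[279.49962735 226.63466051] seen (279,226)
[304.43374352 249.84963655] [254.79397575 250.08523418] cols seen 254.5,302 @248
```

Call:
{"api": "drive_tool", "payload": {
  "motion": [0.6, 0.0016, -0.0014, -0.01, 0, 0, 0, 0.6, 0.0016, -0.0014, -0.02, 0, 0, 0, 0.6, 0.0016, -0.0014, -0.028, 0, 0, 0, 0.6, 0.0016, -0.0014, -0.034, 0, 0, 0, 0.6, 0.0016, -0.0014, -0.039, 0, 0, 0, 0.6, 0.0016, -0.0014, -0.043, 0, 0, 0, 0.6, 0.0016, -0.0014, -0.044, 0, 0, 0, 0.6, 0.0016, -0.0014, -0.044, 0, 0, 0]
}}

```text
time: 5.82
tool_pos: [0.5014, 0.159, 0.0188]
ee_rot: [[-0.903, 0.429, 0.0], [0.429, 0.903, 0.0], [-0.0, 0.0, -1.0]]
contact_force: [-2.1, -0.9, 6.7]
grip_width: 0.0415
grip_force: 31.3
```

Seated, with contact at the expected height. I'll release, rise and look.

Call:
{"api": "drive_tool", "payload": {
  "motion": [-1, 0.0016, -0.001, 0.0005, 0, 0, 0, -1, 0.0016, -0.001, 0.0005, 0, 0, 0, -1, 0.0016, -0.001, 0.0005, 0, 0, 0, -1, 0.0016, -0.001, 0.001, 0, 0, 0, -1, 0.0016, -0.001, 0.03, 0, 0, 0, -1, -0.01, 0.003, 0.08, 0, 0, 0, -1, -0.03, 0.012, 0.12, 0, 0, 0, -1, -0.03, 0.012, 0.12, 0, 0, 0, -1, -0.03, 0.012, 0.12, 0, 0, 0]
}}

```text
time: 6.95
tool_pos: [0.4714, 0.171, 0.1381]
ee_rot: [[-0.904, 0.428, 0.0], [0.428, 0.904, 0.0], [-0.0, 0.0, -1.0]]
contact_force: [1.0, -0.1, 0.2]
grip_width: 0.0854
grip_force: 0.0
```

Run:
```python
from h import *
s=readout.read_state();print(s['tool_pos'],s['grip_width'],s['contact_force'])
w,c=snap('wrist','w6.png')
X=[.50225,.1597]
print(proj(c,X+[.029]),proj(c,X+[.038]),proj(c,X+[.02]),[proj(c,[X[0]+.021*np.cos(t),X[1]+.021*np.sin(t),.038]).round(0) for t in np.linspace(0,6.283,9)])
```

```text
[0.47137731 0.17100215 0.13810129] 0.085443701524205 [ 0.95223093 -0.07904583  0.16689559]
[284.65590222 252.69846534] [284.80761805 257.6800632 ] [284.51326806 248.01656271] [array([297., 281.]), array([311., 266.]), array([311., 246.]), array([295., 233.]), array([272., 234.]), array([258., 249.]), array([259., 269.]), array([275., 282.]), array([297., 281.])]
```

View pics/w6.png

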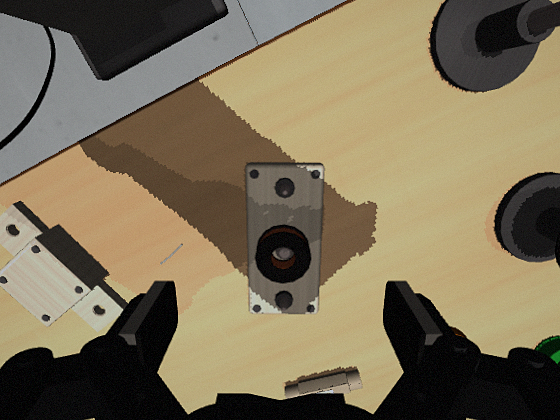

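The coil sits flat and centred on the spigot: its outline centre is (284,254), with the spigot visible in the bore and a dowel at (284,186) and (284,300). Next is the upper half.

Call:
{"api": "drive_tool", "payload": {
  "motion": [-1, -0.005, -0.035, 0.03, 0, 0, 0.13, -1, -0.011, -0.075, 0.06, 0, 0, 0.26, -1, -0.017, -0.115, 0.062, 0, 0, 0.4, -1, -0.022, -0.155, 0.062, 0, 0, 0.53, -1, -0.027, -0.19, 0.062, 0, 0, 0.652, -1, -0.027, -0.197, 0.062, 0, 0, 0.652, -1, -0.027, -0.197, 0.062, 0, 0, 0.652, -1, -0.027, -0.197, 0.062, 0, 0, 0.652, -1, -0.027, -0.197, 0.062, 0, 0, 0.652]
}}

```text
time: 8.12
tool_pos: [0.4445, -0.0249, 0.2001]
ee_rot: [[-0.971, -0.239, -0.0], [-0.239, 0.971, 0.0], [0.0, 0.0, -1.0]]
contact_force: [-1.0, -0.6, -0.1]
grip_width: 0.0851
grip_force: 0.0
```

Run:
```python
from h import *
s=readout.read_state();print(s['tool_pos'],s['joint_pos'],s['joint_vel'].round(3),s['ee_rot'][:,1])
w,c=snap('wrist','w7.png')
for q in [(.3973,-.0372,.01),(.4905,-.0144,.01),(.4439,-.0258,.032)]: print(proj(c,q))
```

```text
[ 0.44453037 -0.02489517  0.20013088] [-0.2189912   0.17260143  0.17917651  2.04285996 -0.03844266  0.92953231
  1.79246166] [ 0.001 -0.004  0.003  0.001  0.001  0.001  0.006] [-2.38744302e-01  9.71082435e-01  2.52447836e-04]
[279.12129026 133.94179232]
[279.05272708 232.76335053]
[279.02985092 191.13879285]
```

View pics/w7.png

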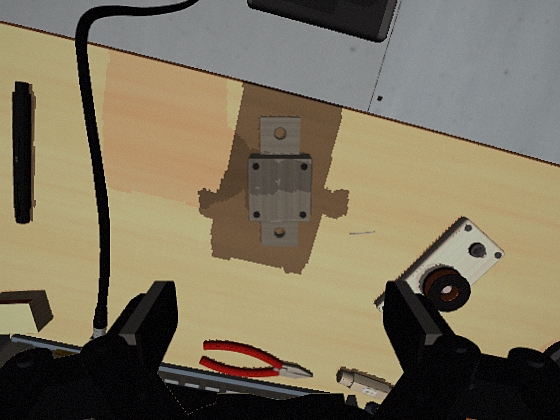

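The upper half's holes are at (280,133) and (280,232), within 1 mm of my prediction. I'll descend and grip across the flats.

Call:
{"api": "drive_tool", "payload": {
  "motion": [-1, -0.001, 0, -0.05, 0, 0, 0, -1, -0.001, 0, -0.1, 0, 0, 0, -1, -0.001, 0, -0.15, 0, 0, 0, -1, -0.001, 0, -0.18, 0, 0, 0, -1, -0.001, 0, -0.195, 0, 0, 0, -1, -0.001, 0, -0.195, 0, 0, 0, 0.8, -0.001, 0, -0.195, 0, 0, 0, 0.8, -0.001, 0, -0.195, 0, 0, 0, 0.8, -0.001, 0, -0.195, 0, 0, 0, 0.8, -0.001, 0, -0.195, 0, 0, 0],
  "newtons": 60
}}

```text
time: 9.43
tool_pos: [0.4442, -0.0258, 0.0064]
ee_rot: [[-0.971, -0.237, 0.002], [-0.237, 0.971, 0.0], [-0.002, -0.0, -1.0]]
contact_force: [-0.5, -0.5, 6.6]
grip_width: 0.0549
grip_force: 62.5
```

Call:
{"api": "drive_tool", "payload": {
  "motion": [0.8, 0, 0, 0.03, 0, 0, 0, 0.8, 0, 0, 0.08, 0, 0, 0, 0.8, 0.01, 0.03, 0.1, 0, 0, -0.1, 0.8, 0.02, 0.065, 0.1, 0, 0, -0.25, 0.8, 0.032, 0.105, 0.1, 0, 0, -0.4, 0.8, 0.044, 0.145, 0.1, 0, 0, -0.54, 0.8, 0.054, 0.175, 0.1, 0, 0, -0.647, 0.8, 0.058, 0.1855, 0.1, 0, 0, -0.647, 0.8, 0.058, 0.1855, 0.1, 0, 0, -0.647, 0.8, 0.058, 0.1855, 0.1, 0, 0, -0.647]
}}

```text
time: 10.68
tool_pos: [0.501, 0.1578, 0.1054]
ee_rot: [[-0.905, 0.425, -0.0], [0.425, 0.905, -0.001], [0.0, -0.001, -1.0]]
contact_force: [1.1, -0.2, -2.1]
grip_width: 0.0548
grip_force: 64.8
```

Run:
```python
from h import *
# dowels from settled image w6: pose from its log, tool down; use present camera-to-tool transform
s=readout.read_state();print(s['tool_pos'],s['joint_vel'].round(3),s['ee_rot'],s['grip_width'])
w,c=snap('wrist','w8.png')
g=cv2.cvtColor(w,cv2.COLOR_RGB2GRAY)
T=s['tool_pos'];x=-s['ee_rot'][:,0]
zu=T[2]-.0064
for sg in(-1,1): print('hole',proj(c,[*(T+sg*.048*x)[:2],zu+.01]))
print('dowel a',proj(c,[.45879,.18006,.031]),'edge',proj(c,[*(T-.029*x)[:2],zu+.032]))
cv2.imwrite('pics/w8c.png',w[60:400,150:410][:,:,::-1])
```

```text
[0.50103398 0.15784408 0.10542877] [ 0.006  0.001  0.001  0.001 -0.003 -0.001 -0.005] [[-9.05425963e-01  4.24504049e-01 -3.71890087e-04]
 [ 4.24504197e-01  9.05425816e-01 -5.27840117e-04]
 [ 1.12648618e-04 -6.35789049e-04 -9.99999792e-01]] 0.054769039413381605
hole [281.37157437 181.88193816]
hole [281.07196379 377.27497601]
dowel a [284.58927051 153.675958  ] edge [281.48543013 248.21222069]
```

View pics/w8c.png

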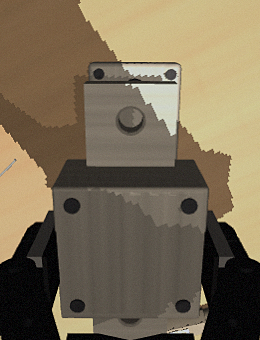

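The crop shows the held upper half square in the gripper, with its near hole at about (281,179). Dowel a is hidden behind the ear. From here I measure numerically only.

Run:
```python
from h import *
s=readout.read_state();c=calibration('wrist')
Rt=s['ee_rot'];Tt=s['tool_pos'];Rc=np.array(c['R']);tc=np.array(c['t'])
M=Rc@Rt;m=Rc@Tt+tc            # camera <- tool
y=np.array([.428,.9038,0]);z=np.array([0,0,-1.]);R6=np.stack([np.cross(y,z),y,z],1);T6=np.array([.47138,.171,.1381])
c6=dict(c);c6['R']=M@R6.T;c6['t']=m-c6['R']@T6
print(proj(c6,[.50225,.1597,.038]),'expect 284.8 257.7')
def show(f,r0,r1,c0,c1,d=20):
    g=cv2.cvtColor(cv2.imread(f),cv2.COLOR_BGR2GRAY);print(f,r0,c0)
    for r in range(r0,r1): print(r,''.join(' .:-=+*#%@'[min(9,int(x)//d)] for x in g[r,c0:c1]))
show('pics/w6.png',174,202,268,302);show('pics/w6.png',288,314,268,302)
show('pics/w8.png',160,202,260,304,16);show('pics/w8.png',374,392,262,302,16)
```

```text
[284.70304522 257.66213184] expect 284.8 257.7
pics/w6.png 174 268
174 ++++++++++++++++++++++++++++++++=+
175 ++++++++++++++++++++++++++++++++++
176 ++++++++++++++++++++++++++++++++++
177 +++++++=++++++++==++++++++++++++++
178 +++=++++++=-::.     :=++++++++++++
179 ++++++++++=.    ...   -+++++++++++
180 +++++++++=: .........  -++++++++++
181 ++++++++=: .........:.  -+++++++++
182 +++++++=.  ...:......... -++++++++
183 +++++++-.................:=+++++++
184 +++++++-.................:=+++++++
185 +++++++-.........:....... -+++++++
186 +++++=-:..........:.:.....-+++++++
187 ++++++-......:.:.:..:.....:=++++++
188 ++++++-.......::.:::::....:=++++++
189 ++++++=:.....:.:.:::::....-+++++=+
190 +++++++-....:..::-::::....=+++++++
191 +++++++=....:.:-==-::....:=+++++++
192 +++++++=......:====-.....-=+++++++
193 +++++++=:...:.:====-.....-=+++++++
194 ++++++++=:....::-=::....:=++++++++
195 +++++++++=:......:.....-++++++=+++
196 ++++++++++=-:........:-+++++++++++
197 ++++++++++++==-:..:-==++++++++++++
198 ++++++++++++++++==+++++++++++++++=
199 +++++++++++++++++++++++++++++++++=
200 +++++++++++++++
[... 3300 characters left out ...]
+++++++++++++++++++=+++++
377 ====+=++++++++++++++=++++++++==+=+=+==++
378 ++*++++==------------------==+**+**+****
379 ******++=::::::::::::::::::=++**********
380 ******+++=:::::-:::::::::-=+++**********
381 *******+++=-:::::-:::::::=+++***********
382 ********+++==-::::::::-==+++************
383 *********+++==---:----==+++*************
384 **********++=+=+=+====++++**************
385 ************+==++++++++++***************
386 **************++++=++++*****************
387 ****************************************
388 ****************************************
389 *#**************************************
390 *******#***#*****##***##*****#****#*#*##
391 **********************#*****************
```

Run:
```python
from h import *
s=readout.read_state();c=calibration('wrist')
Rt=s['ee_rot'];Tt=s['tool_pos'];Rc=np.array(c['R']);tc=np.array(c['t'])
M=Rc@Rt;m=Rc@Tt+tc
y=np.array([.428,.9038,0]);z=np.array([0,0,-1.]);R6=np.stack([np.cross(y,z),y,z],1);T6=np.array([.47138,.171,.1381])
c6=dict(c);c6['R']=M@R6.T;c6['t']=m-c6['R']@T6
ang=lambda p,q:np.degrees(np.arctan2(q[1]-p[1],q[0]-p[0]))
A=onplane(c6,284.6,192.3,.031);B=onplane(c6,284.5,306,.031)
print('tips',A,B,np.linalg.norm(A-B),ang(A,B),(A+B)/2)
A=onplane(c6,284.3,187.7,.019);B=onplane(c6,283.5,300,.019)
print('collars',A,B,np.linalg.norm(A-B),ang(A,B),(A+B)/2)
for dz in(0,-.002,-.004):
    zz=Tt[2]-.0064+.01+dz
    h1=onplane(c,280.3,180.7,zz);h2=onplane(c,280.5,373.5,zz);print(dz,h1,h2,np.linalg.norm(h1-h2),ang(h1,h2),(h1+h2)/2-Tt)
print('tool x ang',np.degrees(np.arctan2(-Rt[1,0],-Rt[0,0])))
```

```text
tips [0.45880534 0.1800658  0.031     ] [0.5434542  0.14035299 0.031     ] 0.09350153665532233 -25.133512702687675 [0.50112977 0.16020939 0.031     ]
collars [0.45835922 0.18018964 0.019     ] [0.54481794 0.13895444 0.019     ] 0.09578858258250134 -25.498116264927788 [0.50158858 0.15957204 0.019     ]
0 [0.45703527 0.17805636 0.10902172] [0.54238472 0.13814681 0.10902172] 0.09421942850272853 -25.060868715317838 [-0.00139194  0.00029764  0.0036    ]
-0.002 [0.45744031 0.1778673  0.10702172] [0.54401203 0.13738622 0.10702172] 0.09556871993045285 -25.060868715317838 [-0.00037577 -0.00017718  0.0016    ]
-0.004 [0.45784534 0.17767825 0.10502172] [0.54563933 0.13662564 0.10502172] 0.09691801135817715 -25.060868715317838 [ 0.0006404 -0.000652  -0.0004   ]
tool x ang -25.15969569696371
```

Call:
{"api": "drive_tool", "payload": {
  "motion": [0.8, 0.0008, 0.001, -0.02, 0, 0, 0, 0.8, 0.0008, 0.001, -0.045, 0, 0, 0, 0.8, 0.0008, 0.001, -0.055, 0, 0, 0, 0.8, 0.0008, 0.001, -0.055, 0, 0, 0, 0.8, 0.0008, 0.001, -0.055, 0, 0, 0]
}}

```text
time: 11.35
tool_pos: [0.5027, 0.1604, 0.0511]
ee_rot: [[-0.906, 0.424, 0.001], [0.424, 0.906, 0.0], [-0.001, 0.001, -1.0]]
contact_force: [-0.4, -0.0, -1.1]
grip_width: 0.0548
grip_force: 64.9
```

Run:
```python
from h import *
s=readout.read_state();Tt=s['tool_pos'];print(Tt,s['joint_vel'].round(3),s['contact_force'])
w,c=snap('wrist','w9.png');g=cv2.cvtColor(w,cv2.COLOR_RGB2GRAY)
x=-s['ee_rot'][:,0];print(np.degrees(np.arctan2(x[1],x[0])))
print(proj(c,[*(Tt-.048*x)[:2],Tt[2]+.0026]),proj(c,[.4588,.1801,.031]))
for r in range(150,202): print(r,''.join(' .:-=+*#%@'[min(9,int(v)//14)] for v in g[r,256:308]))
```

```text
[0.50270824 0.16040435 0.05106342] [-0.003 -0.004  0.    -0.001 -0.001 -0.004 -0.001] [-0.37170484 -0.03677932 -1.07085448]
-25.10630095546108
[281.365758   181.31314606] [279.40884636 170.12303438]
150 %%%%%%%%%%%%@@%%%%%%%%%%%%%@%%@@@@@@@@@@@@@@@@@@@@@@
151 %%%@%%%%%%%%%%%%%%%%@%%%%%%%%%#@@@@@@@@@@@@@@@@@@@@@
152 %%%%%%%@%%%%%%%%%%%%%%%%%%%%%%#@@@###@@@@@@@@@@@@@@@
153 %%%%%%%%%%%%%%%%%%%%%%%%%%%%%%%%###%#@@@@@@@@@@@@@@@
154 %%%%%%%%%%%%%%%%%%%%%%%%%%%%%%%%%%%%%#@@@@*@@@@@@@@@
155 %#%%%%%%%%%%%%%#%%%%%%%%##%%%%%%##%%##@@###*@@@@@@@@
156 %%%%%%%#%%%%%%%%%%%%%#%%%%%%%%%%%%%%%###%%%#@@@@@@@@
157 %%%%%%%%%%%%%%%%%%%%%%%%%%%%%%%%%%%%%%%%%%%%*@@@@@@@
158 %%%%%%%%%%%%%%%%%%%%%%%%%%%%%%%%%%%%%%%%%%%%#@@@@@@@
159 %%%%%%%%%%%%%%%%%%%%%%%%%%%%%%%%%%%%%%%%%%%%%@@@@@@@
160 %%%%%%%%%%%%%%%%%%%%%%%%%%%%%%%%%%%%%%%%%%%%%#@@@@@@
161 %%%%%%%%%%%%%%%%%%%%%%%%%%%%%%%%%%%%%%%%%%%%%#@@@@@@
162 %%%%%%%%%%%%%%%%%%%%%%%%%%%%%%%%%%%%%%%%%%%%%%#@@@@@
163 %%%%%%%%%%%%%%%%%%%%%%%@%%%%%%%%%%%%%%%%%%%%%%#@@@@@
164 %%%%%%@%%%%%%@%%%%%%%#%%%%%%%%%%%%%%%%%%%%%%%%%#@@@@
165 %%%%%%%@%@%%@@%%%%@%@%%%%%%%%%%%%%%@@@@%%%
[... 1362 characters left out ...]
#%%@@%%%%%%%%%%%
190 %%@@%%@%%%%@%#***+=--::-:---:--=****%@%%%%%%%%%%%%%%
191 %%%@%%@@%@%@@%#***+==--------=+****%@@%%%%%%%%@%%@%%
192 %%@@%%%@%@%@%@%#***#*++===++*****#%@%%%%%%@%@@%%@%@@
193 %%%%@%%%%%%%%%%@%#**************#%@%@@%%%@%%@%@%%@%%
194 %%@%%%%%@@@%@%@@@%%#*****+****#%@@%%%@@%%%@%%@%%@@%%
195 %@%%%%%%%%%%%@%%%%@%%####*##%%@@%%%@%%%%%%%@%%%%%%@%
196 %%%%%%%%%%%%%%%%%%%%%%%@%%%%@%%%%%%%%%%%%%%%%%@%%%%%
197 @%%%%%%%%%%%%%%%%%%%%%%%%%%%%%%%%%%%%%%%%%@%%%%%%%%%
198 %%%%%%%%%%%%%%%%%%%%%%%%%%%%%%%%%%%%%%%%%%%%%%%%%%%%
199 %%%%%%%%%%%%%%%%%%%%%%%%%%%%%%%%%%%%%%%%%%%%%%%%%%%%
200 %%%%%%%%%%%%%%%%%%%%%%%%%%%%%%%%%%%%%%%%%%%%%%%%%%%%
201 %%%%%%%%%%%%%%%%%%%%%%%%%%%%%%%%%%%%%%%%%%%%%%%%%%%%
```

Dowel a's tip shows through the near hole at (279,170.5), and the offset is under 1 mm. I'll make a small correction and lower.

Call:
{"api": "drive_tool", "payload": {
  "motion": [0.8, 0.0003, -0.0006, -0.005, 0, 0, 0, 0.8, 0.0003, -0.0006, -0.01, 0, 0, 0, 0.8, 0.0003, -0.0006, -0.015, 0, 0, 0, 0.8, 0.0003, -0.0006, -0.019, 0, 0, 0, 0.8, 0.0003, -0.0006, -0.022, 0, 0, 0, 0.8, 0.0003, -0.0006, -0.023, 0, 0, 0, 0.8, 0.0003, -0.0006, -0.023, 0, 0, 0]
}}

```text
time: 12.28
tool_pos: [0.5025, 0.1599, 0.0273]
ee_rot: [[-0.906, 0.424, 0.0], [0.424, 0.906, 0.0], [-0.0, 0.0, -1.0]]
contact_force: [-0.0, 0.7, -1.4]
grip_width: 0.0546
grip_force: 64.9
```

Both dowels are entered without force. Now press.

Call:
{"api": "drive_tool", "payload": {
  "motion": [0.8, 0, 0, -0.002, 0, 0, 0, 0.8, 0, 0, -0.004, 0, 0, 0, 0.8, 0, 0, -0.006, 0, 0, 0, 0.8, 0, 0, -0.0075, 0, 0, 0, 0.8, 0, 0, -0.0075, 0, 0, 0]
}}

```text
time: 12.9
tool_pos: [0.5027, 0.16, 0.0205]
ee_rot: [[-0.906, 0.424, 0.0], [0.424, 0.906, 0.001], [-0.0, 0.001, -1.0]]
contact_force: [-3.1, -0.1, 12.4]
grip_width: 0.0549
grip_force: 66.5
```

Call:
{"api": "drive_tool", "payload": {
  "motion": [0.8, 0, 0, -0.0015, 0, 0, 0, 0.8, 0, 0, -0.003, 0, 0, 0, 0.8, 0, 0, -0.003, 0, 0, 0, 0.8, 0, 0, -0.003, 0, 0, 0]
}}

```text
time: 13.4
tool_pos: [0.5027, 0.1601, 0.0203]
ee_rot: [[-0.906, 0.424, 0.001], [0.424, 0.906, 0.002], [0.0, 0.002, -1.0]]
contact_force: [-15.1, -3.9, 56.7]
grip_width: 0.055
grip_force: 72.1
```

Run:
```python
from h import *
s=readout.read_state();Tt=s['tool_pos'];print(Tt,s['contact_force'],s['joint_vel'].round(3))
w,c=snap('wrist','w10.png');g=cv2.cvtColor(w,cv2.COLOR_RGB2GRAY)
x=-s['ee_rot'][:,0]
print(proj(c,[*(Tt-.048*x)[:2],Tt[2]+.0026]),proj(c,[.4588,.1801,.031]))
for r in range(155,205): print(r,''.join(' .:-=+*#%@'[min(9,int(v)//14)] for v in g[r,256:308]))
```

```text
[0.50272593 0.16006932 0.02028055] [-15.12483363  -3.86672795  56.70496131] [ 0.002 -0.001 -0.001 -0.001 -0.001  0.001  0.   ]
[281.39431891 181.32244462] [280.21629719 185.36198099]
155 %%%%%%%%%%%%%%%%%%%%%%%%%%%%%%%%%%%%%#@@@@@@@@@@@@@@
156 %%%%%%%%%%%%%%%%%%%%%%%%%%%%%%%%%%%%%##@@@@@@@@@@@@@
157 %%%%%%%%%@%%%%%%%%%%%%%%%%%%%%%%%%%%%%%@@@@@@@@@@@@@
158 %%%%%%%%@%%%%%%%%%%%%%%%%%@%@%%%%%%%%%%#@@@@@@@@@@@@
159 %@%%%@%@%@%%%%%@%%%@%%%%%%%%%%@%%@%%%%%%@@@@@#@@@@@@
160 %%@%@%%%%@@@@@%@%%%%@@%@%@%%%%@%@%@%%@%%#@@#%#@@@@@@
161 %%%%@@%@%%%@%%%%%%%%%@%%%%@%%%%%%%@%%%%%%%%%%%#@@@@@
162 %%%%@%%%%%@%%%%@%%%@%%%%%%%%%%%@@%%%%%%@%%%%%%%@@@@@
163 %%%%%@%%%%%%%%%%@%%%%%%%%@%%%%%%@%@%%%%%%%%%%%%#@@@@
164 @%@%%@@%%@@@@%%@@@@%@%@@@%@@@%%%%@%%%@%%%%@@%%@%@@@@
165 @@@@@@%%@@@@@@@%@@@@@@%%@@@@@@@@@@@%@@@@@@@@@@@%@@@@
166 @@@@@@@@@@@@@@@@@@%@%###**#%%%@@@@@@%@@@@@@%@@%@#@@@
167 @@@@@@@@@@@@@@@@@@%#***+++***##%@@@@@@@@@@@@@%@@%@@@
168 @@@@@@@@@@@@@@@%%#****=---=++***#%@@@@@@@@%@@@@@%%%%
169 @%@@@@@%@@%@@@%#**+--::::::::=+**#%@@@@%@@@%@@%@%@@%
170 @@@@@@@@@@@%@%***+-::-::-:-::::=+*#%@@%@%@@@@%@@@%@@
171 @
[... 1232 characters left out ...]
@@@@@@@@@@@@@@@@
193 @@@@%@@@@@@@@@@%#*****##*##*#***#%@@@@@@@@@@@%@@@@@@
194 @@@@%@@@@@@@@@@@@%###*********#%%@@@%@@@@@@@@%@@@@@@
195 @@@@@@@@@@@@@%@@@@@@%####*###@@@@@@@@@@@@@@@%@@@@@@%
196 %@@@@@@@@@@@%@@%@@@@@@@@@@@@@@@%@@@%@@@@%@@@@@@@%@@@
197 %%%%@%@@%@%@%@%@%%@@@@%@@@%@%%@%%%%@%%%%%%@@%%@@@%%%
198 @%%%@%%%@%@@%@%%%%%%%%%%%%@%%@@@%@%%@%@@%@%@%%@%%%%@
199 %%@%%%%%@%%%%@%%@%%@%@%@%%@@%@%%%@@@%%%%%%%@@@@%@%%%
200 %%%%@%%@%%%%@%%%%%@%@%%@%%%%%%%%@%%%%%%@@%@%%%%@%%%@
201 %@@%@%%%%@@@%%@%%%%%%%%%%%%%%@%@@@%%%%%@%%%%%%%%%@%@
202 @%%@%%%@@@%%%%@%@@%@@%%%%%%@%%%%%%%%%%%%%%%%%%%@%%%%
203 %%@%@%%%%%%%%%%%%%%%%%%%%%%%%%@%%%%%%%%%%%%%%%%%%%%%
204 %%%%%%%%%%%%%%%%%%%%%%%%%%%%%%%%%%%%%%%%%%%%%%@%%%%%
```

It hit a hard stop at the expected closed height, with dowel a up through the hole. I'll ease the push to about 30 N and hold.

Call:
{"api": "drive_tool", "payload": {
  "motion": [0.8, 0, 0, 0.0018, 0, 0, 0, 0.8, 0, 0, 0.0018, 0, 0, 0, 0.8, 0, 0, 0.0018, 0, 0, 0]
}}

```text
time: 13.82
tool_pos: [0.5027, 0.16, 0.0204]
ee_rot: [[-0.906, 0.424, 0.001], [0.424, 0.906, 0.001], [-0.0, 0.001, -1.0]]
contact_force: [-8.0, -2.6, 29.2]
grip_width: 0.055
grip_force: 68.8
```

```bash
python3 -c "
from h import *
print(env.hand_in())"
```

```text
the job is handed in; nothing more can be done
None
```

I set the small coil on the spigot and released it, put the upper half on the dowels and pressed it to a hard stop at the expected closed height, then handed in at 13.8 s still holding it shut with about 29 N.

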